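# Mount the right-length tube spacer in the spring clamp jig

## Task

Of the four look-alike aluminium tube spacers, pick the one whose length suits the spring clamp jig standing on the black rubber mat, and mount it there: one end tucked under the lip of the sprung jaw, the tube lying flat on the jig's base, centred across it, and held by the jaw squarely against the fixed stop. Push the jaw back gently, never ramming it hard against the end of its travel, and leave the other spacers and everything else on the bench where they are.

Things in the scene. Friction and masses are not known exactly. Their poses are not given: they have to be found in the camera images.
- mat: Thin black rubber mat, 170 x 310 x 2 mm, lying flat; origin at the centre of its underside. The jig in use is the one standing on it (jig origin within 30 mm of the mat's origin in plan); the other two jigs are parked at the back of the table.
- tube_a: Aluminium square-tube spacer, 96 mm long, 30 x 30 mm section, about 86 g, lying on the bench. Origin at the centre of its underside, x along its length, z up.
- tube_a_center (a point): The middle of the 96 mm tube (15 mm above its underside).
- tube_b: Aluminium square-tube spacer, 112 mm long, 30 x 30 mm section, about 100 g, lying on the bench. Origin at the centre of its underside, x along its length, z up.
- tube_b_center (a point): The middle of the 112 mm tube (15 mm above its underside).
- tube_c: Aluminium square-tube spacer, 128 mm long, 30 x 30 mm section, about 115 g, lying on the bench. Origin at the centre of its underside, x along its length, z up.
- tube_c_center (a point): The middle of the 128 mm tube (15 mm above its underside).
- tube_d: Aluminium square-tube spacer, 144 mm long, 30 x 30 mm section, about 129 g, lying on the bench. Origin at the centre of its underside, x along its length, z up.
- tube_d_center (a point): The middle of the 144 mm tube (15 mm above its underside).
- jig_a: Spring clamp jig for the 96 mm tube, fixed. Origin at bench level under the seat's middle (where the mounted tube's middle belongs), z up, x from sprung jaw (-x) to fixed stop (+x). In mm: base plate 70 wide, 12 high, x -114 to 70. Stop: 44 wide, 14 high above the base top, face at x 48. Spring housing behind the jaw: 34 above the base, x -112 to -88.
- jaw_a: Sprung jaw of jig_a, 40 mm wide, axes as the jig's; origin at the foot of its face, on the base top. At rest at jig x -42 mm (gap to stop 90); pushes back up to 16 mm towards -x (spring 4 N at rest, 7 N holding the tube, 12 N at the end). Its lip overhangs the face 13 mm, underside 40, top 49 mm above the base: the tube must go in tilted, this end first, other end above the stop.
- jig_b: Spring clamp jig for the 112 mm tube, fixed. Origin at bench level under the seat's middle (where the mounted tube's middle belongs), z up, x from sprung jaw (-x) to fixed stop (+x). In mm: base plate 70 wide, 12 high, x -122 to 78. Stop: 44 wide, 14 high above the base top, face at x 56. Spring housing behind the jaw: 34 above the base, x -120 to -96.
- jaw_b: Sprung jaw of jig_b, 40 mm wide, axes as the jig's; origin at the foot of its face, on the base top. At rest at jig x -50 mm (gap to stop 106); pushes back up to 16 mm towards -x (spring 4 N at rest, 7 N holding the tube, 12 N at the end). Its lip overhangs the face 13 mm, underside 40, top 49 mm above the base: the tube must go in tilted, this end first, other end above the stop.
- jig_c: Spring clamp jig for the 128 mm tube, fixed. Origin at bench level under the seat's middle (where the mounted tube's middle belongs), z up, x from sprung jaw (-x) to fixed stop (+x). In mm: base plate 70 wide, 12 high, x -130 to 86. Stop: 44 wide, 14 high above the base top, face at x 64. Spring housing behind the jaw: 34 above the base, x -128 to -104.
- jaw_c: Sprung jaw of jig_c, 40 mm wide, axes as the jig's; origin at the foot of its face, on the base top. At rest at jig x -58 mm (gap to stop 122); pushes back up to 16 mm towards -x (spring 4 N at rest, 7 N holding the tube, 12 N at the end). Its lip overhangs the face 13 mm, underside 40, top 49 mm above the base: the tube must go in tilted, this end first, other end above the stop.
- jar: Small jar, 48 mm wide, 70 mm high; a bystander. Origin at its underside.
- mug: White mug, 80 mm wide, 90 mm high; a bystander. Origin at its underside.
- screwdriver: Screwdriver lying flat; a bystander. Origin at its underside.
- wrench: Wrench lying flat; a bystander. Origin at its underside.
- tape_roll: Cardboard ring (tape core), 90 mm wide, 25 mm high; a bystander. Origin at its underside.
- spray: White bottle, 60 mm wide, 190 mm high; a bystander. Origin at its underside.
- brush: Brush lying flat; a bystander. Origin at its underside.
Things that resemble listed ones, but are neither listed nor needed, are in the scene too. Leave any blue look-alike of the tube_c alone.

How it is judged (in metres and radians):
At the end, for the whole second after the job is handed in: The tube that belongs to the jig on the mat (96, 112 or 128 mm) lies still in that jig: its middle within 4 mm of the seat's middle along the jig, 9 mm across it and 3 mm in height, parallel to the jig within 0.08 rad, with the jaw pushed back at least 3 mm from its rest position by the tube (((horizontal distance between jig_a and mat below 0.08 m and x of tube_a_center in the frame of jig_a between -0.004 and 0.004 m and y of tube_a_center in the frame of jig_a between -0.009 and 0.009 m and z of tube_a_center in the frame of jig_a between 0.024 and 0.03 m and angle between the x axis of tube_a and the x axis of jig_a, either way round below 0.08 rad and x of jaw_a in the frame of jig_a below -0.045 m and linear speed of tube_a below 0.02 m/s and angular speed of tube_a below 0.2 rad/s) or (horizontal distance between jig_b and mat below 0.08 m and x of tube_b_center in the frame of jig_b between -0.004 and 0.004 m and y of tube_b_center in the frame of jig_b between -0.009 and 0.009 m and z of tube_b_center in the frame of jig_b between 0.024 and 0.03 m and angle between the x axis of tube_b and the x axis of jig_b, either way round below 0.08 rad and x of jaw_b in the frame of jig_b below -0.053 m and linear speed of tube_b below 0.02 m/s and angular speed of tube_b below 0.2 rad/s) or (horizontal distance between jig_c and mat below 0.08 m and x of tube_c_center in the frame of jig_c between -0.004 and 0.004 m and y of tube_c_center in the frame of jig_c between -0.009 and 0.009 m and z of tube_c_center in the frame of jig_c between 0.024 and 0.03 m and angle between the x axis of tube_c and the x axis of jig_c, either way round below 0.08 rad and x of jaw_c in the frame of jig_c below -0.061 m and linear speed of tube_c below 0.02 m/s and angular speed of tube_c below 0.2 rad/s))); the robot touches nothing.
It fails at once if a jaw is loaded with more than 25 N (contact force between any of jaw_a, jaw_b, jaw_c and anything else above 25 N).
It fails at once if a spacer other than the right one is moved by more than 30 mm ((horizontal distance between jig_a and mat below 0.08 m and distance of any of tube_b, tube_c, tube_d from where it was at the start of the episode above 0.03 m) or (horizontal distance between jig_b and mat below 0.08 m and distance of any of tube_a, tube_c, tube_d from where it was at the start of the episode above 0.03 m) or (horizontal distance between jig_c and mat below 0.08 m and distance of any of tube_a, tube_b, tube_d from where it was at the start of the episode above 0.03 m)).
It fails at once if a bystander is moved by more than 30 mm (distance of any of jar, mug, screwdriver, wrench, tape_roll, spray, brush from where it was at the start of the episode above 0.03 m).
It also fails if it takes over 43 s, if anything falls off the work surface, if the arm or the gripper's body presses on something with over 40 N, if the wrist force passes 120 N, or if a joint passes its speed limit or range.

## Robot

A 6-joint arm with a two-finger parallel gripper is mounted at the origin on the work surface. World frame = base frame: x ahead of the robot, y to its left, z up, the work surface at z = 0. Lengths are in mm, angles in rad, forces in N, time in s.
With the tool pointing down it reaches from about 425 to 950 mm from the base axis. Payload 3.5 kg.
Tool frame: the origin (TCP) lies midway between the tips of the shut fingers; the grasp point (between the pads) lies 19 mm behind it; z points along the fingers, y is the line along which they close (so a half turn about z gives the same grasp; the last joint's range is limited). The gripper opens to 85 mm and grips with 20 to 120 N. Pads are 22 mm wide; open, the fingers measure 114 mm over their backs; the gripper's body (76 mm by 85 mm) begins 54 mm behind the grasp point. The pads swing forward as they close: fully open they stand 13 mm farther back than shut.
Start: joints at [1.098, 0.286, 1.577, -0, 1.279, -0.15], TCP at [214.089, 640.134, 231.325] pointing down, gripper open.
Joint ranges: [-2.77, 2.77], [-0.9, 2.22], [0.21, 2.48], [-1.53, 4.67], [0.24, 2.81], [-2.84, 2.84]. Speed limits (rad/s): [2.79, 2.79, 3.14, 3.14, 3.14, 3.14].

## Interface

Orientations are given as a unit quaternion [x, y, z, w].
In Python, from workcell import observe, cams, ticket gives the robot as it stands.
- The arm moves only by the tool send_rows, never from a script. Its argument "plan" is one flat list of numbers, 5 for each row, row after row: the finger opening in mm, from 0 to 85.4, then the shift along the world's x, y, z in units of 20 cm (1.0 is 20 cm), then the turn about the world's z in units of pi rad (1.0 is pi rad). A call has 1 to 12 rows; each row is the pose to reach, as a shift and turn from the pose commanded when the call began, turning the shorter way round; what a row does not reach only later rows make up. A row lasts 1/8 s, in which the tool goes at most 62.5 mm and 10.7 degrees, less where a joint would pass 70% of its speed; a pose out of reach is approached as far as the arm can. A call with a number of a shift or a turn outside -1 to 1 is refused whole. A call with a gripper value outside its range is refused whole. The fingers move at their own pace and stop on an object; the grip force is fixed at half the most. Time passes only in rows, so rows that repeat a pose let the fingers close. It gives the time, the measured TCP pose, the force, the opening and the grip force at its end, in the units of the state.
- observe(): the state, without advancing time (a new reading comes with each control period).
- cams.read_camera(name): name is "side" or "top"; returns (picture, depth): 384x512x3 uint8, red, green, blue; 384x512 float32, mm along the optical axis (not along the pixel's ray), 0 where there is no reading.
- cams.camera_params(name): a dict with "fx", "fy", "cx", "cy" (pixels), "dist" ([k1, k2, p1, p2, k3] as OpenCV has them; the pictures are not rectified), "world_from_camera" (4x4, takes a point from camera to world coordinates). Camera axes: x right, y down, z forward; pixel columns grow to the right and rows downward; lengths in mm; the calibration is good to about 2 mm. A picture is of the moment at which its call begins. camera_params takes no time and is no camera call.
- ticket.hand_in(): hands the job in; it is judged then, once.
The state is a dict: "time_s": time; "joints": joint angles; "joint_velocities": joint speeds; "joint_torque": joint torques, N m; "ee_pos": TCP position; "orientation": TCP orientation; "contact_force": force on the tool from outside, world axes, zero at the start; "torque": the same for the moment, N m; "finger_gap": finger opening in mm; "gripper_force": force on a finger pad.
Only numpy, scipy, OpenCV 4.12 (cv2) and the standard library are available. Lean on these libraries where they do the work, as an engineer would, in place of code of your own. Each camera call takes 0.05 s, during which the arm holds its last target. There are 200 camera calls.

## Working session

There is one attempt and no reset: what is moved stays moved. The work goes in short steps, Python scripts to look and compute and a tool call to move; the robot and the scene stay as the last step left them, time stands still between calls to the robot, and variables do not carry over. Pictures are saved under pics/ and viewed, at most 10 in all, crops included, and the job is handed in when it is done.

Besides the shell and the picture viewer there is one more tool, called after "Request:" by a JSON object that holds its "op" and its "data". send_rows: Moves the arm, as the interface text tells. Its arguments: {"type":"object","properties":{"plan":{"type":"array","items":{"type":"number"}}},"required":["plan"]}

```bash
mkdir -p pics; python3 - <<'E'
from workcell import observe,cams
import cv2,numpy as np
for n in("top","side"):
    p,d=cams.read_camera(n); np.savez(f"{n}0.npz",p=p,d=d)
    cv2.imwrite(f"pics/{n}0.png",cv2.resize(p[:,:,::-1],(800,600),interpolation=cv2.INTER_CUBIC))
    c=cams.camera_params(n); print(n,{k:np.round(v,4).tolist() for k,v in c.items()})
print(observe())
E
```

```text
top {'fx': 459.1306, 'fy': 459.1306, 'cx': 261.1497, 'cy': 191.2703, 'dist': [-0.1543, 0.0, 0.0, 0.0, 0.0], 'world_from_camera': [[0.0099, -0.9845, 0.175, 203.3576], [-0.9999, -0.0075, 0.0146, -40.1971], [-0.013, -0.1751, -0.9845, 1725.5448], [0.0, 0.0, 0.0, 1.0]]}
side {'fx': 363.2233, 'fy': 363.2233, 'cx': 259.6575, 'cy': 190.052, 'dist': [-0.012, 0.0, 0.0, 0.0, 0.0], 'world_from_camera': [[0.6871, -0.4874, 0.5388, -144.5563], [-0.7266, -0.4619, 0.5086, -628.3435], [0.001, -0.741, -0.6715, 837.8993], [0.0, 0.0, 0.0, 1.0]]}
{'time_s': 0.1, 'joints': array([ 1.09801401e+00,  2.87109734e-01,  1.57807447e+00, -2.55097716e-05,
        1.27859531e+00, -1.49977585e-01]), 'joint_velocities': array([ 2.50218316e-04, -1.11792864e-03, -5.68024585e-03,  1.52644847e-03,
       -6.42974384e-04, -5.91734575e-05]), 'joint_torque': array([ 1.29260529e-04, -4.07297194e+01, -2.93699294e+01, -1.60328332e-04,
        3.44754095e-03,  6.34180878e-06]), 'ee_pos': array([213.81026118, 639.5970394 , 230.03997048]), 'orientation': array([ 1.60698767e-01,  9.87002893e-01, -1.04459229e-03, -3.23374704e-04]), 'contact_force': array([ 0.66002228, -0.54094293, -0.02281107]), 'torque': array([-0.02528579,  0.01383225,  0.00932226]), 'gripper_force': 0.0, 'finger_gap': 85.46897096275002}
```

View pics/top0.png

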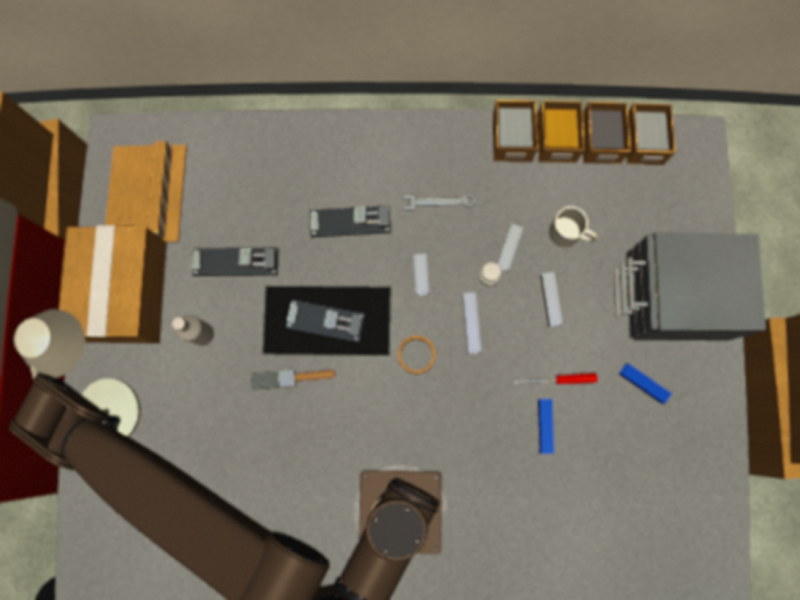

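View pics/side0.png

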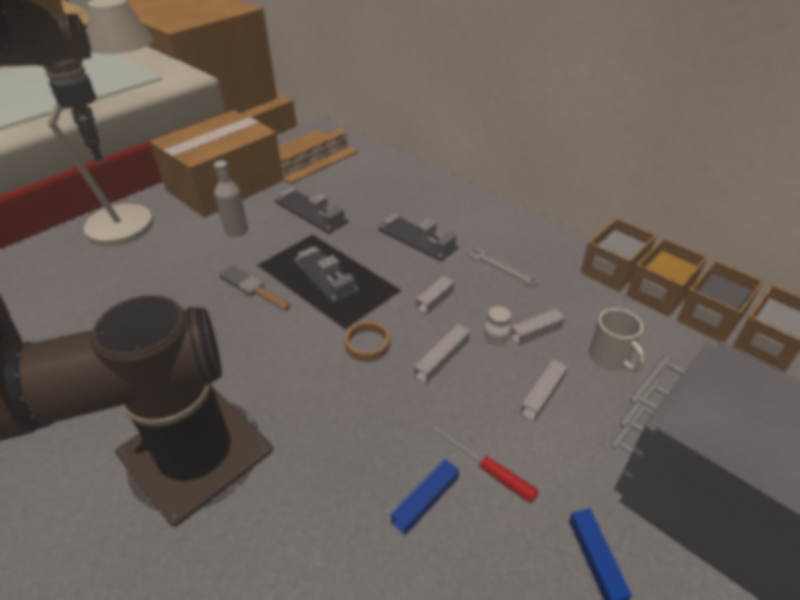

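The top view (800x600) shows the jig in use on the black mat at (325,320), its sprung jaw and housing to the right at about (345,322) and its stop to the left at about (293,313). Parked jigs are at (235,261) and (350,220). Candidate tubes, all grey, are at (421,274), (510,247), (472,322) and (552,299). The blue look-alikes at (546,425) and (645,383) are to be left alone. Next I'll measure these in both views.

```bash
cat > h.py <<'E'
import numpy as np,cv2
from workcell import cams,observe
def cp(n):
    c=cams.camera_params(n);K=np.array([[c['fx'],0,c['cx']],[0,c['fy'],c['cy']],[0,0,1.]])
    return K,np.array(c['dist'],float),np.array(c['world_from_camera'])
def cloud(n,d):
    K,D,T=cp(n);v,u=np.mgrid[:384,:512];uv=np.stack([u,v],-1).reshape(-1,1,2).astype(float)
    r=cv2.undistortPoints(uv,K,D).reshape(384,512,2)
    P=np.dstack([r*d[...,None],d]);return P@T[:3,:3].T+T[:3,3]
def proj(n,X):
    K,D,T=cp(n);M=np.linalg.inv(T);return cv2.projectPoints(np.atleast_2d(X).astype(float),cv2.Rodrigues(M[:3,:3])[0],M[:3,3],K,D)[0].reshape(-1,2)
def ortho(n,p,x0,x1,y0,y1,z,s):
    # rows: x decreasing, cols: y decreasing; s px per mm
    X=np.arange(x1,x0,-1/s);Y=np.arange(y1,y0,-1/s);g=np.stack(np.meshgrid(X,Y,indexing='ij')+[np.full((len(X),len(Y)),z)] if 0 else [*np.meshgrid(X,Y,indexing='ij'),np.full((len(X),len(Y)),float(z))],-1)
    m=proj(n,g.reshape(-1,3)).reshape(len(X),len(Y),2).astype(np.float32)
    return cv2.remap(p,m[...,0],m[...,1],cv2.INTER_CUBIC)
E
python3 - <<'E'
from h import *
S=.64
f={n:np.load(n+"0.npz") for n in("top","side")}
C={n:cloud(n,f[n]['d']) for n in f}
for n,b in(("top",[(270,205),(330,165)]),("side",[])):
    pass
b=C["top"];print("bench top",[np.round(b[int(v*S),int(u*S)],1).tolist() for u,v in((440,300),(590,320),(300,300),(400,200))])
tp={"1":(421,274),"2":(510,247),"3":(472,322),"4":(552,299)}
for n in C:
    P=C[n];z=P[...,2];R=(P[...,0]>350)&(P[...,0]<900)&(P[...,1]<60)&(P[...,1]>-450)
    m=((z>18)&(z<42)&R).astype(np.uint8)
    k,l,st,c=cv2.connectedComponentsWithStats(m,connectivity=4)
    for i in range(1,k):
        if st[i,4]<60: continue
        Q=P[l==i];col=f[n]['p'][l==i].mean(0).round()
        T=Q[Q[:,2]>np.percentile(Q[:,2],90)-6] 
        r=cv2.minAreaRect(T[:,:2].astype(np.float32))
        print(n,np.round(c[i]/S),st[i,4],"ctr",np.round(r[0],1),"sz",np.round(r[1],1),"ang",round(r[2],1),"z",np.round(np.median(T[:,2]),1),col)
# jig views
J=C["top"][int(320*S),int(325*S)];print("jig",J)
x,y=J[:2]
a=ortho("top",f["top"]['p'],x-100,x+100,y-140,y+140,26,2.5)
e=ortho("side",f["side"]['p'],x-100,x+100,y-140,y+140,26,2.5)
cv2.imwrite("pics/jig.png",cv2.resize(np.vstack([a,e])[:,:,::-1],(420,600),interpolation=cv2.INTER_AREA))
cv2.imwrite("pics/jigt.png",a[:,:,::-1])
E
```

```text
bench top [[507.5, -90.4, 1.7], [464.1, -458.5, -0.6], [504.1, 249.6, 6.2], [763.0, 8.1, -2.4]]
top [509. 246.] 226 ctr [ 637.1 -259.1] sz [ 29.7 112.8] ang 70.3 z 33.2 [177. 179. 171.]
top [421. 274.] 199 ctr [566.9 -45.9] sz [94.1 29.7] ang 3.8 z 34.1 [177. 179. 179.]
top [551. 299.] 292 ctr [ 508.2 -360. ] sz [128.6  31.4] ang 7.6 z 33.4 [170. 172. 170.]
top [472. 322.] 317 ctr [ 449.4 -167.5] sz [143.4  29.2] ang 4.7 z 33.4 [176. 178. 185.]
side [445. 246.] 66 ctr [701.9  36.1] sz [20.4 50.5] ang 69.1 z 39.9 [67. 64. 62.]
side [605. 274.] 162 ctr [ 865.5 -280.8] sz [ 36.2 105. ] ang 15.1 z 38.5 [84. 68. 53.]
side [435. 292.] 220 ctr [562.2 -46.4] sz [95.7 31.9] ang 4.5 z 29.4 [129. 119. 116.]
side [652. 297.] 177 ctr [ 862.6 -393.3] sz [ 15.3 100.8] ang 5.5 z 38.2 [85. 67. 52.]
side [537. 324.] 312 ctr [ 632.7 -262.9] sz [ 36.  114.9] ang 70.8 z 29.4 [129. 120. 116.]
side [372. 333.] 122 ctr [382.6 -37.4] sz [63.  90.8] ang 0.5 z 24.0 [114.  88.  64.]
side [495. 334.] 104 ctr [ 550.5 -217.5] sz [23.8 45.1] ang 27.2 z 39.7 [118. 110. 104.]
side [442. 350.] 419 ctr [ 445.3 -168.2] sz [146.4  31.4] ang 4.7 z 29.4 [133. 124. 120.]
side [610. 355.] 167 ctr [ 654.6 -407.9] sz [31.9 76.2] ang 13.2 z 38.4 [104.  97.  88.]
side [544. 387.] 402 ctr [ 505.2 -361.3] sz [126.9  30.8] ang 7.6 z 31.2 [140. 130. 126.]
jig [450.20138447 179.48304793  60.70215045]
```

View pics/jigt.png

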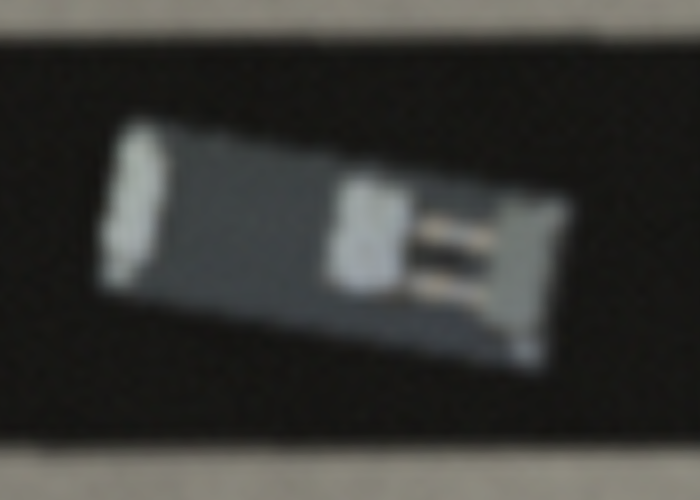

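The measured lengths identify the tubes: a (95) at (565,-46), b at (636,-260), c at (507,-360) and d at (447,-168). In the jig crop, the base corners (130,118), (97,290), (575,195) and (545,368) give about 182 x 70 mm. That is jig_a (184 mm), so the 96 mm tube is the right one. The stop is on the left (col 168) and the lip edge is at col 330. The jig axis points about 80° in the world frame, with its origin near (459,208).

Plan: grip tube_a and tilt it in the grip by pressing one end on the fixed housing, since the tool itself cannot tilt. Then insert it, press it flat and release.

Request:
{"op": "send_rows", "data": {"plan": [85,0.44,-0.857,0,-0.22,85,0.44,-0.857,0,-0.22,85,0.44,-0.857,0,-0.22,85,0.44,-0.857,0,-0.22]}}

```text
time_s: 0.6
ee_pos: [303.3, 465.5, 230.5]
orientation: [0.489, 0.872, -0.001, 0.0]
contact_force: [0.0, 0.4, 0.7]
finger_gap: 84.9
gripper_force: 0.0
```

Request:
{"op": "send_rows", "data": {"plan": [85,0.44,-0.857,0,-0.22,85,0.44,-0.857,0,-0.22,85,0.44,-0.857,0,-0.22,85,0.44,-0.857,0,-0.22]}}

```text
time_s: 1.1
ee_pos: [391.4, 294.1, 230.9]
orientation: [0.756, 0.654, -0.0, 0.0]
contact_force: [-0.3, -0.2, -0.7]
finger_gap: 85.3
gripper_force: 0.0
```

Request:
{"op": "send_rows", "data": {"plan": [85,0.44,-0.857,0,-0.22,85,0.44,-0.857,0,-0.22,85,0.44,-0.857,0,-0.22,85,0.44,-0.857,0,-0.22]}}

```text
time_s: 1.6
ee_pos: [479.3, 122.5, 231.0]
orientation: [0.933, 0.359, -0.0, 0.0]
contact_force: [-0.6, 0.1, 0.0]
finger_gap: 85.0
gripper_force: 0.0
```

Request:
{"op": "send_rows", "data": {"plan": [85,0.435,-0.857,-0.6,-0.214,85,0.435,-0.857,-0.6,-0.214,85,0.435,-0.857,-0.6,-0.214,85,0.435,-0.857,-0.6,-0.214,85,0.435,-0.857,-0.6,-0.214,85,0.435,-0.857,-0.6,-0.214]}}

```text
time_s: 2.35
ee_pos: [564.8, -45.0, 111.3]
orientation: [0.999, 0.037, -0.0, -0.0]
contact_force: [-1.0, -0.6, -0.2]
finger_gap: 84.8
gripper_force: 0.0
```

Request:
{"op": "send_rows", "data": {"plan": [85,0,-0.005,-0.25,0.0,85,0,-0.005,-0.45,0,85,0,-0.005,-0.53,0,85,0,-0.005,-0.53,0,10,0,-0.005,-0.53,0,10,0,-0.005,-0.53,0,10,0,-0.005,-0.53,0,10,0,-0.005,-0.53,0,10,0,-0.005,-0.53,0,10,0,-0.005,-0.53,0]}}

```text
time_s: 3.6
ee_pos: [566.2, -46.8, 6.7]
orientation: [0.999, 0.036, 0.001, 0.0]
contact_force: [-0.6, -0.2, 5.9]
finger_gap: 28.9
gripper_force: 61.1
```

Request:
{"op": "send_rows", "data": {"plan": [10,0,0,0.2,0,10,0,0,0.5,0,10,-0.1,0.1,0.5,0.06,10,-0.3,0.25,0.5,0.12,10,-0.45,0.4,0.5,0.18,10,-0.6,0.5,0.5,0.24,10,-0.65,0.55,0.5,0.3,10,-0.65,0.55,0.5,0.36,10,-0.65,0.55,0.5,0.422,10,-0.65,0.55,0.5,0.422,10,-0.65,0.55,0.5,0.422]}}

```text
time_s: 4.97
ee_pos: [434.8, 63.5, 105.0]
orientation: [0.766, 0.643, -0.0, -0.0]
contact_force: [0.2, 0.9, -1.0]
finger_gap: 28.8
gripper_force: 60.4
```

```bash
python3 - <<'E'
from h import *
o=observe();e=o['ee_pos'];q=o['orientation'];print(e,q,o['contact_force'])
f={}
for n in("top","side"):
    p,d=cams.read_camera(n);np.savez(n+"1.npz",p=p,d=d);f[n]=(p,d)
a=ortho("top",f["top"][0],380,520,-20,300,26,2.5)
p=f["side"][0][110:260,110:310]
cv2.imwrite("pics/t1.png",np.vstack([a,cv2.resize(p[:,:], (320,240),interpolation=cv2.INTER_CUBIC) if 0 else np.zeros((0,800,3),np.uint8)])[:,:,::-1])
cv2.imwrite("pics/s1.png",cv2.resize(p,(800,600),interpolation=cv2.INTER_CUBIC)[:,:,::-1])
E
```

```text
[434.79119703  63.48555389 105.01808406] [ 7.66058811e-01  6.42770397e-01 -2.51862784e-04 -2.27983935e-04] [ 0.24865285  0.86104051 -1.0329969 ]
```

View pics/s1.png

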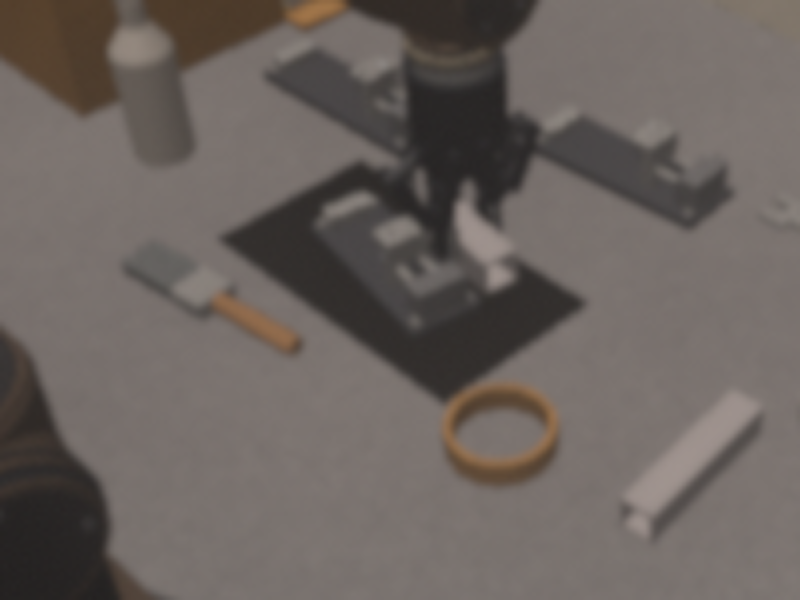

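The side crop shows the tube in the gripper with its jaw-side end at about (495,275). The jig housing is at (440,270) and the jaw lip at (398,232). Next I'll measure the tilt of the held tube, and refine the calibration offset by comparing both cameras with the known tool pose.

```bash
python3 - <<'E'
from h import *
o=observe();e=o['ee_pos'];u=np.array([.17,.985]);v=np.array([-.985,.17])
for n in("top","side"):
    f=np.load(n+"1.npz");P=cloud(n,f['d']);p=f['p'].astype(int)
    s=(P[...,:2]-e[:2])@u;t=(P[...,:2]-e[:2])@v
    m=(abs(s)<75)&(abs(t)<32)&(P[...,2]>70)&(P[...,2]<160)&(p.min(-1)>85)
    print(n,m.sum());Q=np.c_[s[m],t[m],P[m][:,2]]
    for a in range(-70,70,10):
        k=(Q[:,0]>=a)&(Q[:,0]<a+10)
        if k.sum()>2: print(a,k.sum(),"t",np.round(np.percentile(Q[k,1],[5,50,95]),1),"z",np.round(np.percentile(Q[k,2],[5,50,95]),1))
    # where flat tube corners would project
    B=[[ss,tt,zz] for ss in(-48,48) for tt in(-15,15) for zz in(-5,25)]
    W=[[*(e[:2]+b[0]*u+b[1]*v),e[2]+b[2]] for b in B]
    g=proj(n,W)
    if n=="side": g=(g-[110,110])*4
    else: g=g/.64
    print(np.c_[B,g.round()].astype(int).tolist())
E
```

```text
top 8
-50 8 t [-15.9  -0.3  10.6] z [ 98.2 113.8 130.7]
[[-48, -15, -5, 395, 321], [-48, -15, 25, 394, 319], [-48, 15, -5, 392, 333], [-48, 15, 25, 392, 332], [48, -15, -5, 354, 313], [48, -15, 25, 353, 311], [48, 15, -5, 351, 326], [48, 15, 25, 350, 324]]
side 189
-60 8 t [-8.8 14.4 16.9] z [103.9 123.9 128.5]
-50 44 t [-11.3   1.7  17.1] z [ 99.6 125.8 129. ]
-40 39 t [-10.7   0.2  16.6] z [ 99.2 125.6 129.1]
-30 25 t [-11.4  -1.   15.4] z [100.3 127.2 129.6]
-20 25 t [-15.8   3.8  18.5] z [124.9 127.  145.4]
-10 19 t [-22.9  -4.7  10.6] z [117.9 127.7 131.3]
0 17 t [-13.2  -4.8   6.4] z [125.5 127.7 132.5]
10 9 t [-11.8  -6.8  -0.8] z [126.3 128.  129.3]
20 3 t [-11.   -9.3  -7.2] z [125.3 126.  126.9]
[[-48, -15, -5, 516, 275], [-48, -15, 25, 515, 245], [-48, 15, -5, 484, 290], [-48, 15, 25, 482, 260], [48, -15, -5, 450, 214], [48, -15, 25, 448, 185], [48, 15, -5, 419, 228], [48, 15, 25, 416, 198]]
```

View pics/t1.png

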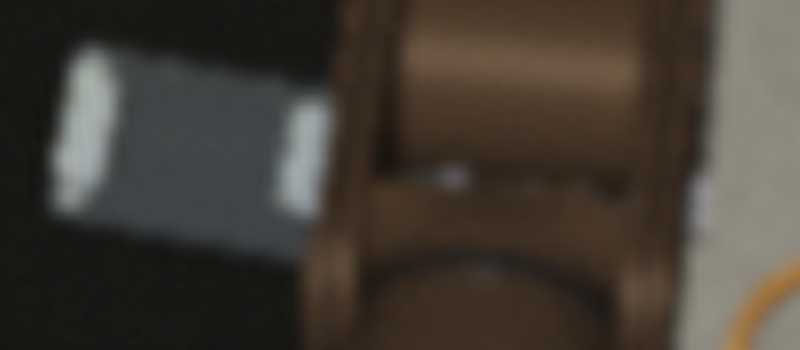

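```bash
python3 - <<'E'
from h import *
def jig(P,x0,y0,a):
    u=np.array([np.cos(a),np.sin(a)]);v=np.array([-u[1],u[0]])
    P=np.array(P,float);return np.c_[np.array([x0,y0])+P[:,:1]*u+P[:,1:2]*v,P[:,2]]
pts=[(70,35,12),(70,-35,12),(-114,35,12),(-114,-35,12),(70,22,26),(70,-22,26),(48,22,26),(48,-22,26),(-29,20,61),(-29,-20,61),(-112,17,46),(-112,-17,46)]
W=jig(pts,458.7,208.2,np.radians(80.2))
# draw on enlarged crops of first images
for n,(c0,r0,c1,r1) in(("top",(180,185,240,225)),("side",(180,150,240,195))):
    p=np.load(n+"0.npz")['p'];k=10
    im=cv2.resize(p[r0:r1,c0:c1],None,fx=k,fy=k,interpolation=cv2.INTER_CUBIC)[:,:,::-1].copy()
    for i,g in enumerate(proj(n,W)):
        q=((g-[c0,r0]+.5)*k).round().astype(int);cv2.circle(im,q.tolist(),3,[(0,0,255),(0,255,0),(255,255,0)][0 if i<4 else 1 if i<8 else 2],-1)
    cv2.imwrite(f"pics/j_{n}.png",im)
    if n=="top":A=im
im=np.vstack([A,im])
print(im.shape);cv2.imwrite("pics/jj.png",cv2.resize(im,(423,600),interpolation=cv2.INTER_AREA))
E
```

```text
(850, 600, 3)
```

View pics/jj.png

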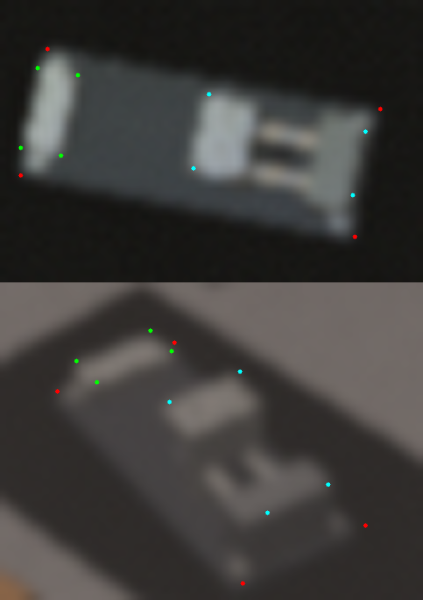

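Request:
{"op": "send_rows", "data": {"plan": [10,-0.012,0,-0.2,0,10,-0.012,0,-0.25,0,10,-0.012,0,-0.265,0,10,-0.012,0,-0.275,0,10,-0.012,0,-0.285,0,10,-0.012,0,-0.285,0]}}

```text
time_s: 5.82
ee_pos: [432.6, 62.9, 51.3]
orientation: [0.765, 0.645, -0.002, -0.001]
contact_force: [-10.9, -3.7, 18.1]
finger_gap: 29.1
gripper_force: 63.4
```

Request:
{"op": "send_rows", "data": {"plan": [10,0,0,-0.008,0,10,0,0,-0.014,0,10,0,0,-0.014,0]}}

```text
time_s: 6.2
ee_pos: [433.6, 62.2, 49.4]
orientation: [0.764, 0.645, -0.002, 0.0]
contact_force: [-11.6, -6.4, 20.7]
finger_gap: 28.8
gripper_force: 64.5
```

Request:
{"op": "send_rows", "data": {"plan": [10,0,0,-0.012,0,10,0,0,-0.022,0,10,0,0,-0.022,0]}}

```text
time_s: 6.58
ee_pos: [434.9, 61.2, 45.5]
orientation: [0.764, 0.645, -0.001, 0.002]
contact_force: [-10.7, -10.5, 20.9]
finger_gap: 29.0
gripper_force: 66.2
```

```bash
cat > tilt.py <<'E'
from h import *
import sys
def tilt(pic=None):
    o=observe();e=o['ee_pos'];u=np.array([.17,.985]);v=np.array([-.985,.17])
    p,d=cams.read_camera("side");P=cloud("side",d)
    s=(P[...,:2]-e[:2])@u;t=(P[...,:2]-e[:2])@v
    m=(s>-62)&(s<62)&(abs(t)<14)&(abs(P[...,2]-e[2]-18)<26)&(p.astype(int).min(-1)>85)
    Q=np.c_[s[m],P[m][:,2]-e[2]]
    for a in range(-60,60,10):
        k=(Q[:,0]>=a)&(Q[:,0]<a+10)
        if k.sum()>3: print(a+5,k.sum(),np.round(np.percentile(Q[k,1],[50,85]),1))
    print(e,o['contact_force'])
    g=proj("side",[e])[0].astype(int)
    if pic: cv2.imwrite(f"pics/{pic}.png",cv2.resize(p[g[1]-45:g[1]+45,g[0]-60:g[0]+60],(800,600),interpolation=cv2.INTER_CUBIC)[:,:,::-1])
tilt(*sys.argv[1:])
E
python3 tilt.py tl1
```

```text
-55 5 [17.2 18.4]
-45 27 [17. 19.]
-35 25 [18.4 20.5]
-25 20 [21.6 23.1]
-15 18 [22.7 24.8]
-5 20 [24.2 25.6]
5 16 [25.2 27.4]
15 7 [26.5 27.6]
[434.85443662  61.230447    45.53308295] [-10.7141004  -10.52200789  20.86314426]
```

View pics/tl1.png

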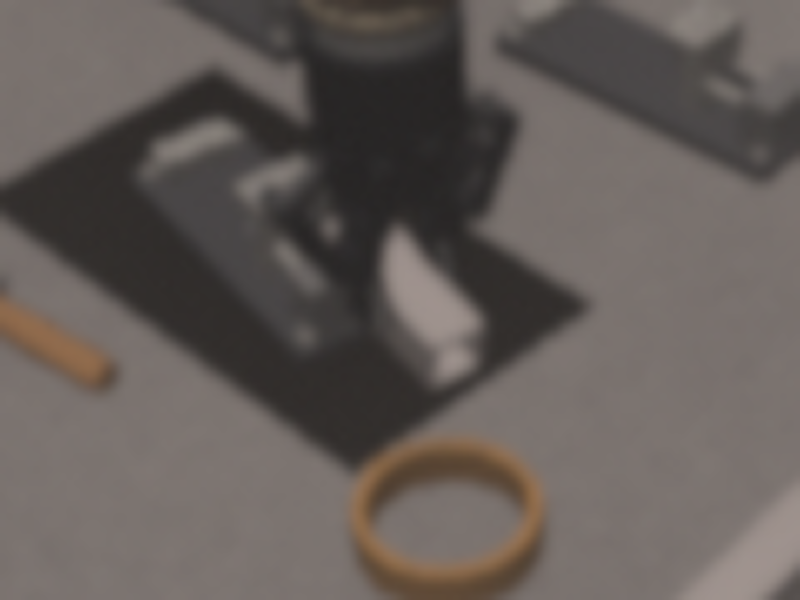

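The crop shows the tube held in the fingers with its jaw-side end down, the end face at about (455,365). The fit gives a tilt of about 0.16 rad, so it pivots as planned. Next I'll lift it and carry it over the seat.

Request:
{"op": "send_rows", "data": {"plan": [10,0,0,0.1,0,10,0,0,0.35,0,10,0,0,0.35,0,10,0.12,0.4,0.35,0,10,0.14,0.7,0.35,0,10,0.14,0.83,0.35,0,10,0.14,0.83,0.35,0,10,0.14,0.83,0.35,0]}}

```text
time_s: 7.62
ee_pos: [460.1, 229.2, 110.3]
orientation: [0.765, 0.644, -0.001, -0.0]
contact_force: [-0.0, 0.4, -1.1]
finger_gap: 29.0
gripper_force: 63.2
```

```bash
python3 tilt.py tl2; python3 -c "
from workcell import observe
import numpy as np
o=observe();d=o['ee_pos'][:2]-[457,207];print('xj,yj',d@[.17,.985],d@[-.985,.17],o['orientation'],o['contact_force'])"
```

```text
-55 4 [17.5 18.8]
-45 24 [17.2 18.7]
-35 26 [18.3 20.3]
-25 22 [20.  22.6]
-15 17 [22.3 24. ]
-5 19 [23.6 25.7]
5 13 [25.  27.7]
15 10 [26.8 27.9]
25 4 [27.5 28.6]
[460.11568802 229.18607486 110.32316495] [-0.01017849  0.44973911 -1.05147289]
xj,yj 21.980120131335735 0.49826004282572917 [ 7.65425299e-01  6.43524293e-01 -7.56950600e-04 -1.50373752e-04] [ 0.36180607 -0.15203988 -1.41986156]
```

View pics/tl2.png

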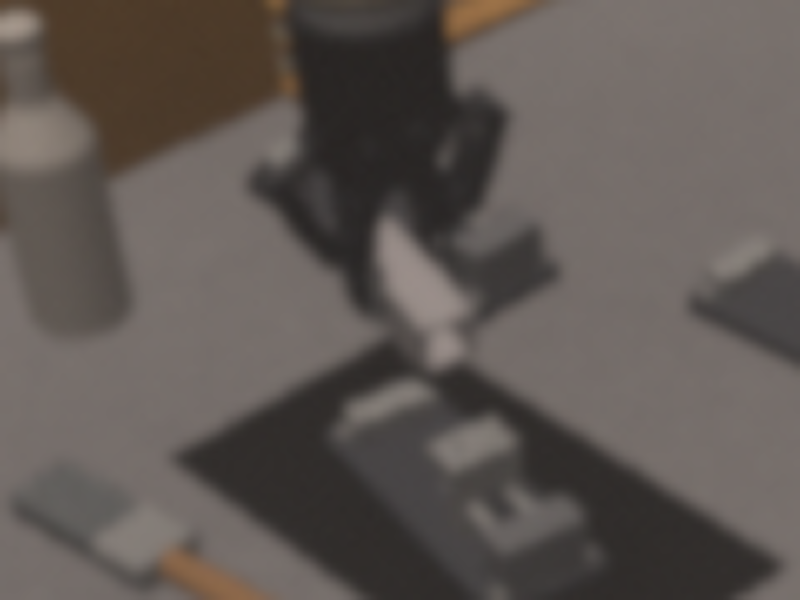

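The crop shows the tilted tube above the jig, its lower end at about (445,350) and clear of the lip at (470,440). I'll lower it just in front of the lip.

Request:
{"op": "send_rows", "data": {"plan": [10,0.008,0.045,0,0,10,0.008,0.045,-0.2,0,10,0.008,0.045,-0.33,0,10,0.008,0.045,-0.38,0,10,0.008,0.045,-0.4,0,10,0.008,0.045,-0.4,0]}}

```text
time_s: 8.43
ee_pos: [463.1, 238.6, 31.9]
orientation: [0.765, 0.644, 0.001, 0.0]
contact_force: [0.2, 0.4, -0.6]
finger_gap: 28.7
gripper_force: 63.2
```

Request:
{"op": "send_rows", "data": {"plan": [10,-0.007,-0.04,0,0,10,-0.0155,-0.0885,0,0,10,-0.0155,-0.0885,0,0]}}

```text
time_s: 8.8
ee_pos: [459.1, 220.1, 31.4]
orientation: [0.766, 0.643, 0.0, 0.0]
contact_force: [0.8, -0.8, -0.5]
finger_gap: 28.8
gripper_force: 63.2
```

Request:
{"op": "send_rows", "data": {"plan": [10,-0.0025,-0.015,0,0,10,-0.004,-0.0225,0,0,10,-0.004,-0.0225,0,0]}}

```text
time_s: 9.18
ee_pos: [458.5, 216.4, 31.2]
orientation: [0.765, 0.644, 0.0, -0.0]
contact_force: [0.7, -0.0, -0.9]
finger_gap: 29.0
gripper_force: 63.2
```

Request:
{"op": "send_rows", "data": {"plan": [10,-0.0015,-0.0075,0,0,10,-0.0025,-0.015,0,0,10,-0.0025,-0.015,0,0]}}

```text
time_s: 9.55
ee_pos: [458.1, 213.9, 31.3]
orientation: [0.765, 0.644, 0.001, -0.0]
contact_force: [0.3, 5.4, -2.0]
finger_gap: 29.0
gripper_force: 63.1
```

Request:
{"op": "send_rows", "data": {"plan": [10,-0.0015,-0.01,0,0,10,-0.0035,-0.02,0,0,10,-0.005,-0.03,0,0,10,-0.007,-0.04,0,0,10,-0.008,-0.048,0,0,10,-0.008,-0.048,0,0]}}

```text
time_s: 10.3
ee_pos: [456.6, 205.3, 31.4]
orientation: [0.766, 0.643, 0.002, -0.001]
contact_force: [0.6, 9.5, -2.0]
finger_gap: 29.1
gripper_force: 63.1
```

Request:
{"op": "send_rows", "data": {"plan": [10,-0.001,-0.007,0,0,10,-0.0025,-0.014,0,0,10,-0.0025,-0.014,0,0]}}

```text
time_s: 10.68
ee_pos: [456.2, 202.9, 31.5]
orientation: [0.766, 0.643, 0.002, -0.001]
contact_force: [0.6, 11.0, -2.0]
finger_gap: 29.0
gripper_force: 63.0
```

Request:
{"op": "send_rows", "data": {"plan": [10,0,0,-0.012,0,10,0,0,-0.025,0,10,0,0,-0.025,0]}}

```text
time_s: 11.05
ee_pos: [457.6, 203.1, 27.9]
orientation: [0.766, 0.643, 0.003, -0.0]
contact_force: [0.3, 10.7, 3.2]
finger_gap: 28.7
gripper_force: 63.9
```

Request:
{"op": "send_rows", "data": {"plan": [10,0,0,-0.01,0,10,0,0,-0.02,0,10,0,0,-0.02,0]}}

```text
time_s: 11.42
ee_pos: [458.4, 203.1, 24.3]
orientation: [0.766, 0.643, 0.004, 0.0]
contact_force: [1.8, 9.7, 4.8]
finger_gap: 28.9
gripper_force: 63.9
```

```bash
python3 tilt.py tl3
```

```text
-55 15 [35.5 36.6]
-45 11 [35.2 37.3]
-35 5 [34.7 35.5]
-25 5 [23.6 24.8]
-15 15 [22.7 25.2]
-5 14 [22.9 24. ]
5 14 [24.8 26. ]
15 10 [25.4 27. ]
[458.42893417 203.07472907  24.32136811] [1.82469089 9.70676871 4.81817369]
```

View pics/tl3.png

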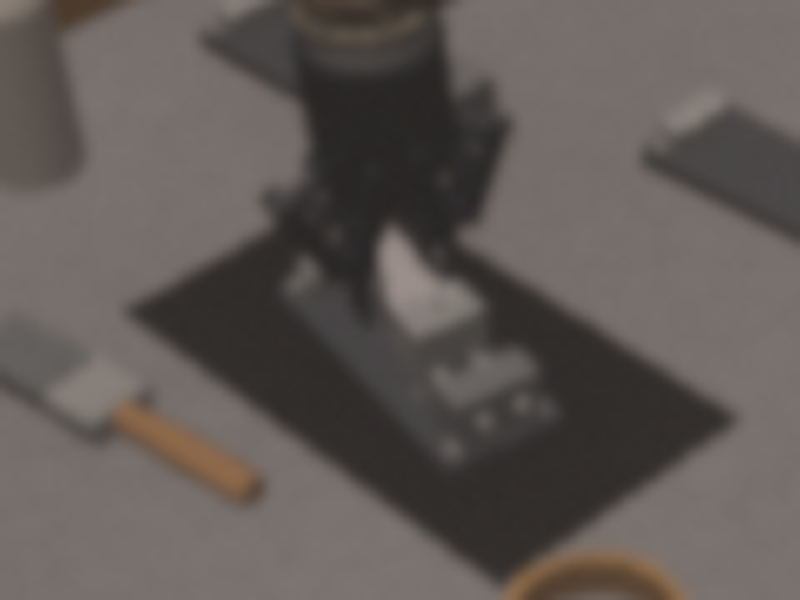

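The crop shows the tube end under the lip at about (440,310), with the tilt now reduced. I'll keep pressing it flat.

Request:
{"op": "send_rows", "data": {"plan": [10,0,0,-0.01,0,10,0,0,-0.02,0,10,0,0,-0.025,0,10,0,0,-0.025,0]}}

```text
time_s: 11.98
ee_pos: [459.2, 204.1, 21.5]
orientation: [0.766, 0.643, 0.004, -0.0]
contact_force: [-3.0, 12.3, 15.7]
finger_gap: 28.9
gripper_force: 65.8
```

Request:
{"op": "send_rows", "data": {"plan": [10,0,0,-0.008,0,10,0,0,-0.012,0,10,0,0,-0.012,0]}}

```text
time_s: 12.35
ee_pos: [459.4, 204.8, 19.6]
orientation: [0.766, 0.643, 0.005, -0.001]
contact_force: [-3.3, 14.6, 17.7]
finger_gap: 28.8
gripper_force: 66.5
```

Request:
{"op": "send_rows", "data": {"plan": [10,0,0,-0.008,0,10,0,0,-0.012,0,10,0,0,-0.012,0]}}

```text
time_s: 12.72
ee_pos: [459.8, 205.4, 17.6]
orientation: [0.766, 0.643, 0.006, -0.001]
contact_force: [-3.3, 16.9, 18.9]
finger_gap: 28.9
gripper_force: 67.2
```

```bash
python3 tilt.py
```

```text
-55 11 [42.3 43. ]
-45 12 [41.7 42.5]
-15 11 [25.3 26.6]
-5 11 [24.5 26.8]
5 14 [24.5 26.3]
15 8 [24.  26.2]
25 4 [25.4 25.7]
[459.78262149 205.39604923  17.58244704] [-3.29524494 16.90512421 18.85081607]
```

Request:
{"op": "send_rows", "data": {"plan": [10,0.001,0.007,0,0,10,0.002,0.014,0.01,0,10,0.003,0.018,0.02,0,10,0.003,0.018,0.02,0]}}

```text
time_s: 13.28
ee_pos: [459.3, 206.0, 17.8]
orientation: [0.765, 0.644, 0.004, 0.001]
contact_force: [4.6, 8.0, -1.7]
finger_gap: 29.0
gripper_force: 64.5
```

Request:
{"op": "send_rows", "data": {"plan": [10,0.001,0.008,0,0,10,0.001,0.008,0,0,40,0.001,0.008,0.005,0,50,0.001,0.008,0.01,0,55,0.001,0.008,0.01,0,55,0.001,0.008,0.01,0]}}

```text
time_s: 14.02
ee_pos: [456.4, 205.9, 18.2]
orientation: [0.765, 0.644, -0.0, -0.0]
contact_force: [0.8, 0.2, -0.2]
finger_gap: 55.0
gripper_force: 0.0
```

```bash
python3 tilt.py
```

```text
-55 16 [41.2 42.4]
-45 13 [41.6 43.2]
-35 10 [39.8 41.7]
-15 7 [24.6 27.6]
-5 15 [24.3 25. ]
5 14 [23.6 26. ]
15 14 [24.1 25.6]
25 9 [23.9 24.7]
35 6 [23.6 25.3]
[456.36063634 205.85783823  18.16314866] [ 0.84191521  0.18320283 -0.21877115]
```

Released, and the tube is flat. I'll rise straight up, move clear and check.

Request:
{"op": "send_rows", "data": {"plan": [55,0,0,0.15,0,60,0,0,0.4,0,60,0,0,0.7,0,60,0,0,0.9,0,60,0.2,-0.4,0.9,0,60,0.5,-0.8,0.9,0,60,0.7,-1,0.9,0,60,0.7,-1,0.9,0,60,0.7,-1,0.9,0]}}

```text
time_s: 15.2
ee_pos: [598.2, 2.8, 197.9]
orientation: [0.767, 0.642, -0.0, 0.0]
contact_force: [0.6, 0.2, -0.3]
finger_gap: 59.9
gripper_force: 0.0
```

```bash
python3 - <<'E'
from h import *
p,d=cams.read_camera("side");t,dt=cams.read_camera("top")
a=ortho("top",t,370,530,100,300,42,2.5)
g=proj("side",[[457,207,30]])[0].astype(int)
b=cv2.resize(p[g[1]-36:g[1]+36,g[0]-45:g[0]+45],(500,400),interpolation=cv2.INTER_CUBIC)
print(a.shape,observe()['time_s'])
im=np.vstack([a,b]);cv2.imwrite("pics/fin.png",cv2.resize(im,(375,600))[:,:,::-1])
u=np.array([.17,.985]);v=np.array([-.985,.17])
for n,dd in(("side",d),("top",dt)):
    P=cloud(n,dd);s=(P[...,:2]-[457,207])@u;w=(P[...,:2]-[457,207])@v
    for lo,hi in((-25,-10),(-10,10),(10,30),(30,46)):
        m=(s>lo)&(s<hi)&(abs(w)<24)&(P[...,2]>32)
        print(n,lo,m.sum(),np.round(np.median(P[m][:,2]),1),"w",np.round(np.percentile(w[m],[3,50,97]),1))
E
```

```text
(400, 500, 3) 15.3
side -25 11 41.6 w [-13.7   4.9  15.6]
side -10 36 41.8 w [-14.8   1.7  15. ]
side 10 40 42.2 w [-14.3   2.1  15.3]
side 30 26 42.3 w [-14.7   1.2  15.3]
top -25 35 43.0 w [-19.   -3.   10.5]
top -10 45 42.7 w [-18.9  -3.6  10.3]
top 10 45 43.6 w [-18.4  -3.8  10.7]
top 30 34 45.4 w [-18.4  -4.    8.5]
```

View pics/fin.png

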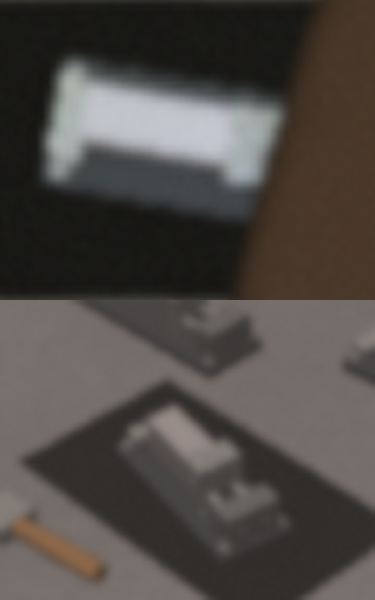

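The tube lies flat under the lip (z about 42), between the stop at (60,120) and the jaw at (250,145). The top view suggests a small offset across the jig, so I'll measure that precisely before handing in.

```bash
python3 - <<'E'
from h import *
u=np.array([.17,.985]);v=np.array([-.985,.17]);O=np.array([457,207.])
W=np.arange(-60,60,.5)
for n in("top","side"):
    p,_=cams.read_camera(n);p=p.astype(np.float32)[...,:3].mean(-1)
    for lab,z,ss in(("tube",42,(-15,-5,5,15,25,35)),("base",12,(-15,-5,5,15,25,35)),("lip",61,(-42,-39,-36)),("stop",26,(55,60,65)),("tubeS",42,())):
        R=[]
        for s in ss:
            X=np.c_[O+s*u+W[:,None]*v,np.full(len(W),float(z))];g=proj(n,X).astype(np.float32)
            I=cv2.remap(p,g[:,:1].copy(),g[:,1:].copy(),cv2.INTER_CUBIC).ravel()
            dI=np.gradient(cv2.GaussianBlur(I[:,None],(1,9),0).ravel())
            pk=[i for i in range(2,len(W)-2) if abs(dI[i])==abs(dI[i-2:i+3]).max() and abs(dI[i])>.8]
            R.append([(W[i],round(float(dI[i]),1)) for i in pk])
        for s,r in zip(ss,R): print(n,lab,s,r)
E
```

```text
top tube -15 [(np.float64(-33.0), 2.8), (np.float64(-29.5), 3.1), (np.float64(-21.5), 7.0), (np.float64(10.0), -6.9), (np.float64(12.5), -6.3), (np.float64(38.5), -3.0)]
top tube -5 [(np.float64(-31.0), 2.8), (np.float64(-27.0), 4.5), (np.float64(-23.0), 6.5), (np.float64(-20.0), 6.1), (np.float64(11.0), -7.2), (np.float64(37.5), -2.6)]
top tube 5 [(np.float64(-33.5), 2.6), (np.float64(-29.5), 2.9), (np.float64(-21.5), 7.0), (np.float64(9.5), -6.7), (np.float64(12.5), -6.6), (np.float64(38.5), -2.8)]
top tube 15 [(np.float64(-35.0), 1.8), (np.float64(-31.5), 2.7), (np.float64(-27.0), 4.1), (np.float64(-23.5), 6.4), (np.float64(-20.0), 6.3), (np.float64(10.5), -7.0), (np.float64(37.5), -2.5)]
top tube 25 [(np.float64(-33.0), 2.7), (np.float64(-30.0), 2.8), (np.float64(-22.0), 7.1), (np.float64(9.5), -6.6), (np.float64(12.5), -6.5), (np.float64(36.5), -2.6), (np.float64(39.0), -2.7)]
top tube 35 [(np.float64(-32.0), 3.0), (np.float64(-27.5), 4.2), (np.float64(-23.5), 6.5), (np.float64(-20.5), 6.1), (np.float64(10.5), -7.1), (np.float64(37.5), -2.5)]
top base -15 [(np.float64(-37.5), 2.
[... 4843 characters left out ...]
, -2.7)]
side stop 55 [(np.float64(-49.0), -2.7), (np.float64(-27.5), 4.6), (np.float64(2.0), -2.6), (np.float64(11.5), 1.1), (np.float64(26.0), -2.1), (np.float64(30.0), -1.5), (np.float64(35.5), -1.6), (np.float64(38.5), -1.6), (np.float64(43.0), -1.1)]
side stop 60 [(np.float64(-51.5), -2.6), (np.float64(-30.5), 4.0), (np.float64(-26.5), 3.8), (np.float64(3.0), -2.0), (np.float64(11.0), 1.1), (np.float64(24.5), -2.9), (np.float64(27.5), -2.9), (np.float64(32.0), -1.6), (np.float64(36.0), -0.9)]
side stop 65 [(np.float64(-54.5), -1.6), (np.float64(-50.5), -2.3), (np.float64(-46.5), -2.5), (np.float64(-29.0), 3.8), (np.float64(-25.5), 3.4), (np.float64(0.5), -2.1), (np.float64(25.0), -2.9)]
```

The tube sits about 5 mm off centre across the jig in both views (limit 9 mm). It is parallel and flat, with its end under the lip and the other against the stop. The arm is clear, so I'm handing in.

```bash
python3 -c "
from workcell import ticket
print(ticket.hand_in())"
```

```text
the job is handed in; nothing more can be done
None
```

I mounted the 96 mm tube (tube_a) in jig_a on the mat and handed the job in at about 15 s; no verdict came back. It lies flat under the jaw's lip and against the stop, but about 5 mm off centre across the jig (limit 9 mm).

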